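Close the paint pot and lift off the outer cover

ROBOT

A 6-joint arm with a two-finger parallel gripper is mounted at the origin on the work surface. World frame = base frame: x ahead of the robot, y to its left, z up, the work surface at z = 0. Lengths are in m, angles in degrees, forces in N, time in s.
With the tool pointing down it reaches from about 0.375 to 0.9 m from the base axis. Payload 3.1 kg.
Tool frame: the origin (TCP) lies midway between the tips of the shut fingers; the grasp point (between the pads) lies 19 mm behind it; z points along the fingers, y is the line along which they close (so a half turn about z gives the same grasp; the last joint's range is limited). The gripper opens to 87 mm and grips with 3 to 60 N. Pads are 19 mm wide; open, the fingers measure 117 mm over their backs; the gripper's body (75 mm by 190 mm) begins 51 mm behind the grasp point.
Start: joints at [-10.227, 30.224, 82.088, -0, 67.689, -10.227], TCP at [0.625, 0, 0.198] pointing down, gripper open.
Joint ranges: [-176.69, 176.69], [-43.24, 126.21], [12.49, 139.97], [-82, 262], [0, 151.66], [-163.58, 163.58]. Speed limits (degrees/s): [159.86, 159.86, 180, 180, 180, 180].

INTERFACE

Orientations are given as a 3x3 rotation matrix whose columns are the frame's x, y, z axes.
In Python, from rig import bot gives the robot as it stands.
- The arm moves only by the tool run_rows, called after "Call:" in YAML: its name, and indented under it one key for each argument. Schema: {"type":"object","properties":{"deltas":{"type":"array","items":{"type":"number"},"minItems":7,"maxItems":140},"only":{"type":"string"},"quiet":{"type":"boolean"},"lines":{"type":"string"}},"required":["deltas"],"additionalProperties":false}. deltas is one flat list of numbers that holds 1 to 20 rows one after another, with no inner brackets; each row has 7 numbers: dx, dy, dz in m, then a rotation vector rx, ry, rz in degrees, then the opening from 0.0 (shut) to 1.0 (fully open); each row is the pose to reach, as a shift and turn from the pose commanded when the call began, along the tool's axes at that moment; what a row does not reach only later rows make up. A row lasts 1/10 s, in which the tool goes at most 0.05 m and 8.59 degrees, less where a joint would pass 70% of its speed; a pose out of reach is approached as far as the arm can. The fingers move at their own pace and stop on an object; the grip force is fixed at half the most. Time passes only in rows, so rows that do not move let the fingers close. The tool returns the time, the measured TCP pose, the force, the opening and the grip force at its end. only (a regular expression) keeps the lines of the reply that match it, lines (a string "A,B") keeps lines A to B, and quiet returns only ok. Input that does not fit is refused with a message, and nothing moves.
- bot.read_state(): the state, without advancing time (a new reading comes with each control period).
- bot.capture(name): name is "scene" or "side" or "wrist"; returns a dict with "color" (480x640x3 uint8, red, green, blue), "K" (3x3 intrinsics, pixels), "view" (4x4, takes a point from world to camera coordinates); the wrist camera has in their place "mount" (4x4, takes a point from camera to tool coordinates, whose origin is the TCP and whose axes are the flange's). Camera axes: x right, y up, looking along -z (the intrinsics and any distortion apply to the point x, -y, -z); pixel columns grow to the right and rows downward; lengths in m; the calibration is good to about 2 mm. A picture is of the moment at which its call begins: read the wrist's pose just before it. There is no depth.
- bot.hand_in(): hands the job in; it is judged then, once.
The state is a dict: "time_s": time; "joint_positions": joint angles; "qvel": joint speeds; "tau": joint torques, N m; "position": TCP position; "tcp_rot": TCP orientation; "force": force on the tool from outside, world axes, zero at the start; "moment": the same for the moment, N m; "opening": opening from 0.0 (shut) to 1.0 (fully open); "grasp_force": force on a finger pad.
Only numpy, scipy, OpenCV 4.12 (cv2) and the standard library are available. Lean on these libraries where they do the work, as an engineer would, in place of code of your own. Each camera call takes 0.05 s, during which the arm holds its last target. There are 200 camera calls.

TASK

Turn the paint stirrer's speed knob fully anticlockwise to off, then carry the nested pair of lids together, by the inner lid's stem, from the stand to the open pot and lower it, not drop it, until the inner lid is seated on the rim. Then take the outer cover by its collar and lift it alone, leaving the inner lid seated and undisturbed, and finish while still holding the cover level about 10 cm above the pot. Leave everything else on the bench where it is.

Things in the scene. Friction and masses are not known exactly. Their poses are not given: they have to be found in the camera images.
- speed_knob (a joint): the stirrer's speed knob, rad: 0 = off, its anticlockwise end stop (its bar in line with the tick towards the pot, along the stirrer's x axis); grows clockwise seen from above, to 1.6 at the other stop. Starts at 0.6 to 1.3. The bar's heading is the stirrer's yaw minus this value. Light friction, 0.03 N m; stays where left
- speed_knob_grip (a point): point on the knob's vertical axis for the grip centre, 37 mm above the stirrer's top and 7 mm below the knob's top. The knob is an upright bar 42 mm long, 14 mm thick, 32 mm tall, on a low round base of 34 mm radius
- stirrer: grey paint stirrer, fixed box 270 mm (its x) by 170 mm, 45 mm tall, on the left or right of the bench (it changes places with the lid stand). Origin under its centre, z up; x points from the knob (at x -90 mm, nearer the robot) to the open metal pot fixed on it (at x +50 mm; inside radius 50, outside 54 mm, 61 mm deep)
- pot_rim (a point): centre of the pot's open mouth, at rim height, 114 mm above the bench
- lid_stand: low fixed steel dish 30 mm tall, outside radius 54, inside radius 50 mm, on which the nested lids stand at the start; origin under its centre, on the bench
- inner_lid: inner sealing lid, steel, about 160 g: flange 112 mm across, 5 mm thick; tapered plug below it (92 mm across at the flange, 82 mm at its bottom, 9 mm deep); central round stem. Origin: centre of the flange's underside, z up; seated on the pot it coincides with pot_rim. Lifted by the stem it carries the loose cover along
- stem_top (a point): top of the inner lid's stem, 66 mm above that lid's origin; the stem is a plain upright round bar 16 mm thick and its upper 30 mm stand clear above the cover's collar
- cover: outer cover, aluminium, about 140 g, lying loose on the inner lid's flange: plate 130 mm across, 3 mm thick, skirt 8 mm down round its edge (inside radius 62 mm), upright open collar in the centre, through which the stem stands. Origin: centre of the plate's underside, z up, 5 mm above the inner lid's origin when nested. Taken by the collar it comes off alone
- collar_top (a point): centre of the top of the cover's collar, 31 mm above the cover's origin; the collar is a round tube 50 mm outside, 38 mm inside diameter, standing 28 mm above the plate, gripped across its outside
- filler_knife: bystander, leave alone: flat filler knife (spatula) lying on the bench between the two work places, about 280 mm long; origin on its underside
- mixing_cup: bystander, leave alone: small plain white cup, 60 mm across, 65 mm tall, open top, standing further out between the two work places; origin under its centre
- painted_dome: bystander, leave alone: freshly painted turned dome, 80 mm across, 44 mm tall, left side of the bench; origin under its centre
- spray_can: bystander, leave alone: upright can, 60 mm across, 150 mm tall, left side; origin under its centre
- paint_jar: bystander, leave alone: closed jar, 68 mm across, 90 mm tall, right side; origin under its centre
- tape_roll: bystander, leave alone: roll of tape lying flat, 100 mm across, 30 mm tall, right side; origin under its centre
- sanding_block: bystander, leave alone: wooden sanding block 100 x 60 x 32 mm, right side, near; origin under its centre

How it is judged (in metres and radians):
On the way, in this order (a step that is already met when the one before it is completed fails the run):
1. the speed knob is fully off (value of joint speed_knob below 0.08 rad), for 0.1 s.
2. the nested pair is seated on the pot, cover still on the inner lid (value of joint speed_knob below 0.08 rad and horizontal distance between inner_lid and pot_rim below 0.007 m and z of inner_lid in the frame of pot_rim between -0.003 and 0.003 m and angle between inner_lid's own z axis and vertical below 0.05 rad and z of cover in the frame of inner_lid below 0.009 m and horizontal distance between cover and inner_lid below 0.012 m), for 0.2 s.
3. the cover alone is lifted in the fingers (horizontal distance between inner_lid and pot_rim below 0.007 m and z of inner_lid in the frame of pot_rim between -0.003 and 0.003 m and angle between inner_lid's own z axis and vertical below 0.05 rad and z of cover in the frame of pot_rim above 0.06 m and contact force between the fingers and cover above 1 N), for 0.1 s.
At the end, for the whole second after the job is handed in: knob within 0.08 rad of off; inner lid seated on the pot (centre within 7 mm, height within 3 mm, tilt under 0.05 rad), untouched by cover and fingers; cover held still in the fingers, 70 to 160 mm above the rim, within 50 mm of the pot's axis, tilt under 0.25 rad, touching neither lid nor pot (value of joint speed_knob below 0.08 rad and horizontal distance between inner_lid and pot_rim below 0.007 m and z of inner_lid in the frame of pot_rim between -0.003 and 0.003 m and angle between inner_lid's own z axis and vertical below 0.05 rad and z of cover in the frame of pot_rim between 0.07 and 0.16 m and horizontal distance between cover and pot_rim below 0.05 m and angle between cover's own z axis and vertical below 0.25 rad and contact force between the fingers and cover above 1 N and contact force between each of cover, the fingers and inner_lid below 0.1 N and contact force between cover and stirrer below 0.1 N and linear speed of cover below 0.03 m/s and linear speed of inner_lid below 0.02 m/s); the arm keeps its last pose, push and grip.
It fails at once if the cover is separated from the inner lid while the inner lid is not seated on the pot ((z of cover in the frame of inner_lid above 0.02 m or horizontal distance between cover and inner_lid above 0.03 m) and not (horizontal distance between inner_lid and pot_rim below 0.008 m and z of inner_lid in the frame of pot_rim below 0.005 m)).
It fails at once if the inner lid is dropped: out of the fingers while more than 10 mm above the height of the pot's rim (z of inner_lid in the frame of pot_rim above 0.01 m and contact force between the fingers and inner_lid below 0.05 N).
It fails at once if a bystander is moved by more than 25 mm (distance of any of filler_knife, mixing_cup, painted_dome, spray_can, paint_jar, tape_roll, sanding_block from where it was at the start of the episode above 0.025 m).
It also fails if it takes over 61 s, if anything falls off the work surface, if the arm or the gripper's body presses on something with over 40 N, if the wrist force passes 120 N, or if a joint passes its speed limit or range.

## Working session

There is one attempt and no reset: what is moved stays moved. The work goes in short steps, Python scripts to look and compute and a tool call to move; the robot and the scene stay as the last step left them, time stands still between calls to the robot, and variables do not carry over. Pictures are saved under pics/ and viewed, at most 10 in all, crops included, and the job is handed in when it is done.

```bash
ls; mkdir -p pics
```

Run:
```python
from rig import bot
import cv2,numpy as np
s=bot.read_state();print(s['position'],s['tcp_rot'],s['time_s'],s['opening'])
for n in("scene","side","wrist"):
    c=bot.capture(n);cv2.imwrite(f"pics/{n}0.png",c["color"][:,:,::-1])
    print(n,{k:np.round(v,4).tolist() if k!='color' else 0 for k,v in c.items()})
```

```text
pics
rig.py
[6.24203900e-01 1.69467965e-04 1.97069074e-01] [[-9.63613352e-06  9.99997662e-01 -2.16258544e-03]
 [ 9.99999915e-01  1.05290359e-05  4.12875538e-04]
 [ 4.12897342e-04 -2.16258128e-03 -9.99997576e-01]] 0.0 0.9970309367213542
scene {'color': 0, 'K': [[577.415, 0.0, 313.6759], [0.0, 577.415, 242.3741], [0.0, 0.0, 1.0]], 'view': [[0.079, 0.9968, -0.0072, -0.0613], [-0.5589, 0.0502, 0.8277, 0.2374], [0.8255, -0.0614, 0.5611, -1.7913], [0.0, 0.0, 0.0, 1.0]]}
side {'color': 0, 'K': [[622.1866, 0.0, 316.2591], [0.0, 622.1866, 236.7259], [0.0, 0.0, 1.0]], 'view': [[-0.782, -0.6232, -0.0047, 0.4336], [0.4099, -0.52, 0.7494, -0.3029], [-0.4695, 0.5841, 0.6621, -1.2712], [0.0, 0.0, 0.0, 1.0]]}
wrist {'color': 0, 'K': [[391.877, 0.0, 321.2892], [0.0, 391.877, 244.0438], [0.0, 0.0, 1.0]], 'mount': [[-0.0005, 0.9584, 0.2853, 0.0803], [1.0, 0.0005, 0.0001, -0.0004], [-0.0001, 0.2853, -0.9584, -0.1871], [0.0, 0.0, 0.0, 1.0]]}
```

View pics/scene0.png

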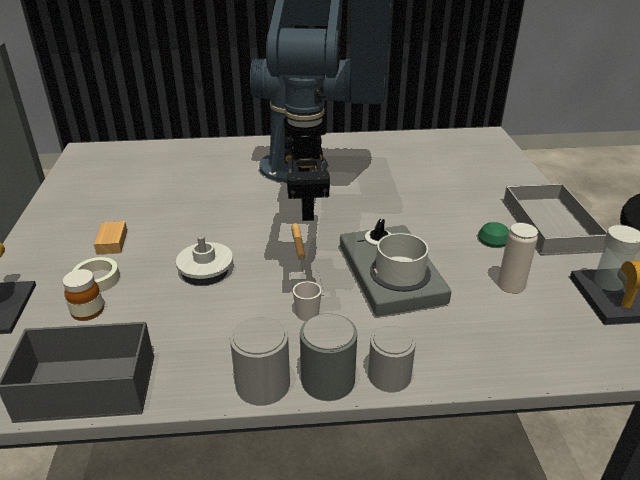

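View pics/side0.png

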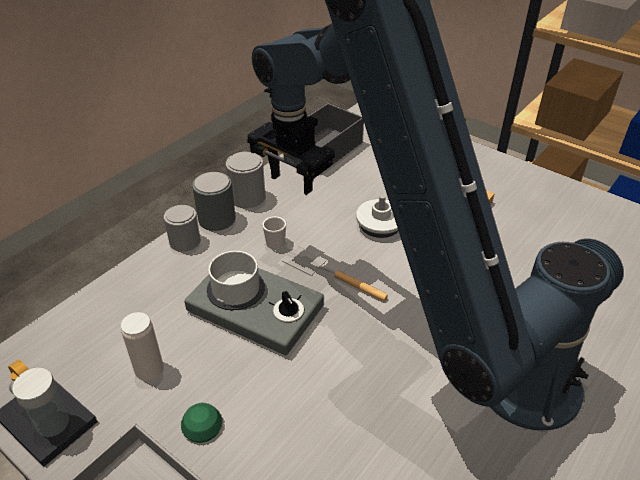

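Scene: the stirrer is on the left (+y), pot mouth ~(402,247), knob (378,230); lids on the right, stem top ~(201,238). Side: pot mouth ~(234,265), knob (288,300), stem top ~(381,199).

Create h.py:
```python
import numpy as np
from rig import bot
def cam(name):
    """capture -> (image, K, camera centre, R cam->world in cv axes)"""
    s=bot.read_state(); c=bot.capture(name); F=np.diag([1.,-1,-1])
    if name=="wrist":
        T=np.eye(4);T[:3,:3]=s['tcp_rot'];T[:3,3]=s['position'];M=T@c["mount"]
    else: M=np.linalg.inv(c["view"])
    return c["color"],c["K"],M[:3,3],M[:3,:3]@F
def at(K,C,R,uv,z):
    d=R@np.linalg.inv(K)@[uv[0],uv[1],1.]
    return C+d*(z-C[2])/d[2]
def px(K,C,R,p):
    q=K@(R.T@(np.asarray(p)-C)); return q[:2]/q[2]
```

Run:
```python
from h import *
np.set_printoptions(precision=4,suppress=True)
for n,L in (("scene",[("rim",402,247,.114),("knobtop",380,221,.089),("stem",201,238,.101),("cov",205,259,.04)]),("side",[("rim",234,265,.114),("knobtop",287,293,.089),("stem",381,199,.101)])):
    _,K,C,R=cam(n)
    for a,u,v,z in L: print(n,a,at(K,C,R,(u,v),z))
```

```text
scene rim [0.629  0.1997 0.114 ]
scene knobtop [0.4831 0.1798 0.089 ]
scene stem [ 0.5363 -0.2304  0.101 ]
scene cov [ 0.5312 -0.2288  0.04  ]
side rim [0.6288 0.1977 0.114 ]
side knobtop [0.4977 0.1721 0.089 ]
side stem [ 0.5153 -0.2139  0.101 ]
```

Call:
run_rows:
  deltas: [0.19, -0.06, -0.08, 0, 0, 0, 1, 0.19, -0.06, -0.08, 0, 0, 0, 1, 0.19, -0.06, -0.08, 0, 0, 0, 1, 0.19, -0.06, -0.08, 0, 0, 0, 1, 0.19, -0.06, -0.08, 0, 0, 0, 1, 0.19, -0.06, -0.08, 0, 0, 0, 1, 0.19, -0.06, -0.08, 0, 0, 0, 1, 0.19, -0.06, -0.08, 0, 0, 0, 1]

```text
time_s: 1.05
position: [0.5651, 0.1883, 0.2769]
tcp_rot: [[0.002, 1.0, -0.002], [1.0, -0.002, -0.001], [-0.001, -0.002, -1.0]]
force: [1.0, 0.2, -1.0]
opening: 1.004
grasp_force: 0.0
```

Run:
```python
from h import *
import cv2
i,K,C,R=cam("wrist");cv2.imwrite("pics/w1.png",i[:,:,::-1]);np.savez("w1.npz",K=K,C=C,R=R)
print(C,px(K,C,R,[.629,.199,.114]),px(K,C,R,[.49,.175,.089]))
```

```text
[0.56523383 0.26872742 0.463888  ] [392.5590798  207.09949731] [245.87619121 226.4108925 ]
```

View pics/w1.png

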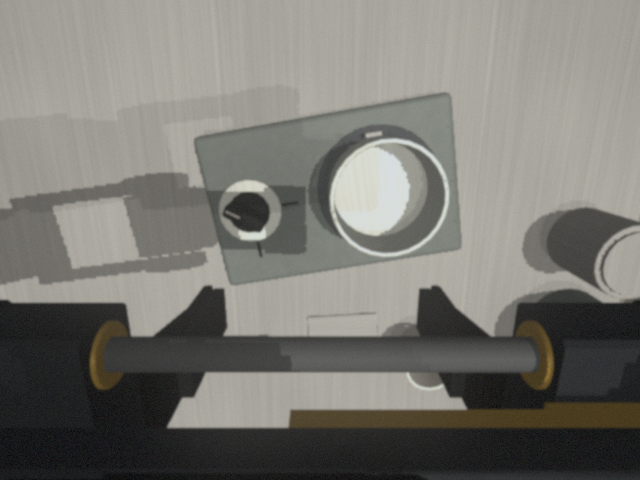

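The view shows the stirrer box with corners ~(196,138),(447,94),(461,246),(233,284), pot mouth ~(389,196), knob base ~(249,211), off tick (290,204). I zoom on the knob and fit corners and rim.

Run:
```python
from h import *
import cv2
np.set_printoptions(precision=4,suppress=True)
d=np.load("w1.npz");K,C,R=d["K"],d["C"],d["R"];i=cv2.imread("pics/w1.png")
P=np.array([at(K,C,R,u,.045) for u in [(195.5,138),(447.5,93.5),(461.5,247),(232.5,284)]])
print("corners",P[:,:2],np.linalg.norm(np.diff(P,axis=0),axis=1))
c=P.mean(0);ax=(P[1]+P[2]-P[0]-P[3]);yaw=np.arctan2(ax[1],ax[0]);e=np.array([np.cos(yaw),np.sin(yaw)])
print("c",c,"yaw",np.degrees(yaw),"knob",c[:2]-.09*e,"pot",c[:2]+.05*e)
g=cv2.cvtColor(i,cv2.COLOR_BGR2GRAY)
# rim outer edge: bright ring; search radially from centre
pts=[]
for r in (.050,.054):
  A=np.array([px(K,C,R,[.629+r*np.cos(t),.199+r*np.sin(t),.114]) for t in np.linspace(0,6.28,60)]);print(r,cv2.fitEllipse(A.astype(np.float32)))
m=(g>215).astype(np.uint8);m[:120]=0;m[265:]=0;m[:,:322]=0;m[:,455:]=0
ys,xs=np.nonzero(m);h=cv2.convexHull(np.c_[xs,ys].astype(np.float32));el=cv2.fitEllipse(h);print("rimfit",el,at(K,C,R,el[0],.114))
k=cv2.resize(i[165:265,195:315],None,fx=5,fy=5,interpolation=cv2.INTER_CUBIC);cv2.imwrite("pics/k1.png",np.clip(k*1.6+20,0,255))
```

```text
corners [[0.4345 0.2581]
 [0.6908 0.3005]
 [0.7208 0.1398]
 [0.4618 0.0958]] [0.2597 0.1634 0.2627]
c [0.577  0.1985 0.045 ] yaw 9.521582408010767 knob [0.4882 0.1837] pot [0.6263 0.2068]
0.05 ((392.6886291503906, 204.9041748046875), (106.77439880371094, 112.70852661132812), 53.51797103881836)
0.054 ((392.7102355957031, 204.53817749023438), (115.34158325195312, 121.74805450439453), 53.44817352294922)
rimfit ((386.07183837890625, 185.73500061035156), (81.64151000976562, 111.76178741455078), 66.9845962524414) [0.6223 0.2184 0.114 ][ WARN:0@0.169] global loadsave.cpp:1063 imwrite_ Unsupported depth image for selected encoder is fallbacked to CV_8U.
```

View pics/k1.png

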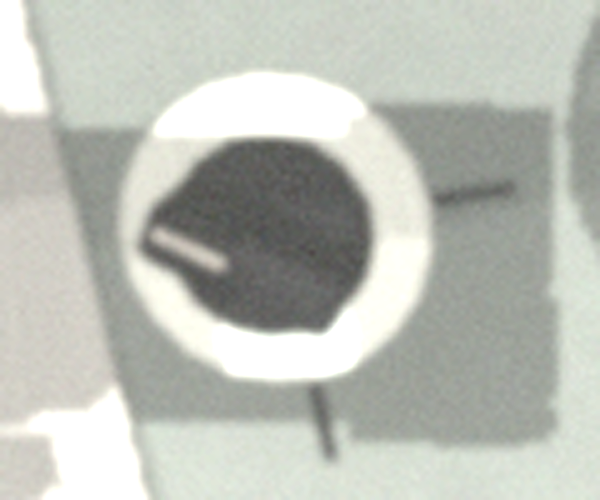

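Run:
```python
from h import *
import cv2
np.set_printoptions(precision=4,suppress=True)
d=np.load("w1.npz");K,C,R=d["K"],d["C"],d["R"];i=cv2.imread("pics/w1.png")
f=lambda x,y,z:at(K,C,R,(195+x/5-.4,165+y/5-.4),z)
a,b=f(150,233,.089),f(227,268,.089);print("pointer",a,b,np.degrees(np.arctan2(*(b-a)[1::-1])))
print("base",f(275,227,.05),"ticks",f(438,201,.045),f(513,187,.045),f(312,385,.045),f(332,460,.045))
print("rim sides", [at(K,C,R,u,.114) for u in ((389,196.5),)], [at(K,C,R,u,.114)[:2] for u in ((330,197),(449,196),(389,138),(389,256))])
```

```text
pointer [0.4701 0.1903 0.089 ] [0.4847 0.1833 0.089 ] -25.68195086006312
base [0.4872 0.1834 0.05  ] ticks [0.5219 0.188  0.045 ] [0.5382 0.1911 0.045 ] [0.4926 0.1466 0.045 ] [0.4962 0.1289 0.045 ]
rim sides [array([0.6253, 0.2087, 0.114 ])] [array([0.5723, 0.2083]), array([0.6792, 0.209 ]), array([0.6229, 0.2595]), array([0.628 , 0.1523])]
```

Run:
```python
from h import *
import cv2
out=[]
def circ(i,K,C,R,c,r,z,col):
    p=np.array([px(K,C,R,[c[0]+r*np.cos(t),c[1]+r*np.sin(t),z]) for t in np.linspace(0,6.283,80)])
    cv2.polylines(i,[np.round(p*16+ 0).astype(np.int32)],True,col,1,shift=4)
for n,(x,y),s in (("scene",(340,200),3),("side",(180,230),3),("wrist",(170,60),1)):
    im,K,C,R=cam(n); im=im[:,:,::-1].copy()
    if n=="wrist": cv2.imwrite("pics/w2.png",im);np.savez("w2.npz",K=K,C=C,R=R);print(bot.read_state()['position'])
    K=K.copy();K[:2]*=s;K[0,2]-=s*x-(s-1)/2;K[1,2]-=s*y-(s-1)/2
    im=cv2.resize(im[y:y+240//s if s==1 else y+100,x:x+(300 if s==1 else 133)],None,fx=s,fy=s,interpolation=cv2.INTER_CUBIC)
    circ(im,K,C,R,(.626,.2075),.054,.114,(0,255,0));circ(im,K,C,R,(.629,.199),.054,.114,(0,0,255))
    circ(im,K,C,R,(.4878,.1836),.034,.05,(0,255,0))
    out.append(im[:300,:399])
c=np.zeros((600,800,3),np.uint8)
for k,o in enumerate(out): c[300*(k//2):300*(k//2)+o.shape[0],400*(k%2):400*(k%2)+o.shape[1]]=o
cv2.imwrite("pics/ov.png",c)
```

```text
[0.56522063 0.18868628 0.27726529]
```

View pics/ov.png

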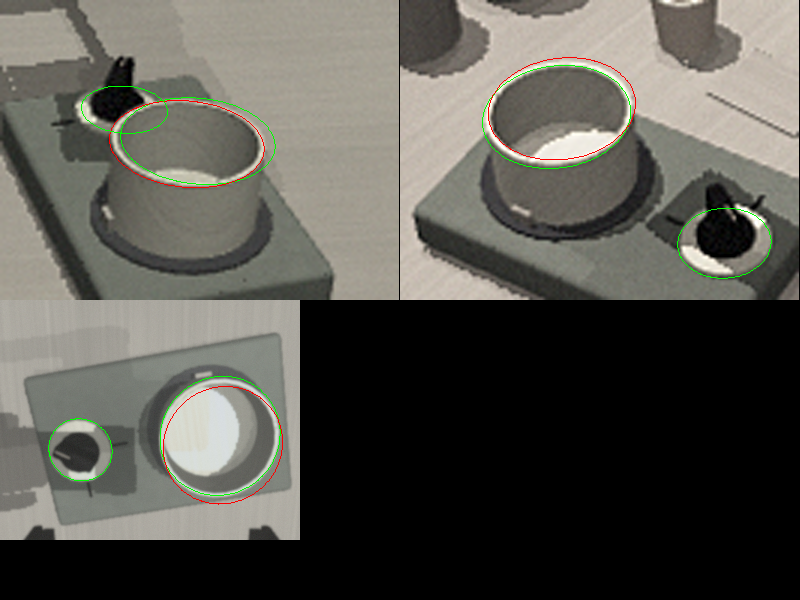

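Cameras disagree by ~8 mm (scene: rim y≈.200, wrist: .2085). The wrist view in a second orientation will separate any mount bias.

Call:
run_rows:
  deltas: [-0.005, -0.02, 0.02, 0, 0, -8, 1, -0.005, -0.04, 0.04, 0, 0, -16, 1, -0.005, -0.06, 0.06, 0, 0, -24, 1, -0.005, -0.077, 0.08, 0, 0, -32, 1, -0.005, -0.077, 0.08, 0, 0, -40, 1, -0.005, -0.077, 0.08, 0, 0, -48, 1, -0.005, -0.077, 0.08, 0, 0, -56, 1, -0.005, -0.077, 0.08, 0, 0, -64, 1, -0.005, -0.077, 0.08, 0, 0, -64, 1, -0.005, -0.077, 0.08, 0, 0, -64, 1, -0.005, -0.077, 0.08, 0, 0, -64, 1]

```text
time_s: 2.35
position: [0.4881, 0.1848, 0.198]
tcp_rot: [[-0.898, 0.441, -0.0], [0.441, 0.898, 0.0], [0.0, -0.0, -1.0]]
force: [0.5, 0.6, -0.3]
opening: 1.001
grasp_force: 0.0
```

Run:
```python
from h import *
import cv2
s=bot.read_state();print(s['joint_positions'],np.linalg.norm(s['qvel']))
im,K,C,R=cam("wrist");im=im[:,:,::-1].copy();cv2.imwrite("pics/w3raw.png",im);np.savez("w3.npz",K=K,C=C,R=R)
for c,r,z,col in (((.626,.2075),.054,.114,(0,255,0)),((.4878,.1836),.034,.05,(0,255,0)),((.629,.199),.054,.114,(0,0,255))):
    p=np.array([px(K,C,R,[c[0]+r*np.cos(t),c[1]+r*np.sin(t),z]) for t in np.linspace(0,6.283,80)])
    cv2.polylines(im,[np.round(p*16).astype(np.int32)],True,col,1,shift=4)
cv2.imwrite("pics/w3.png",im)
```

```text
[ 8.45704999e+00  2.23116951e+01  9.67933364e+01  1.18880403e-03
  6.09001422e+01 -5.54041559e+01] 0.6017593175894291
```

View pics/w3.png

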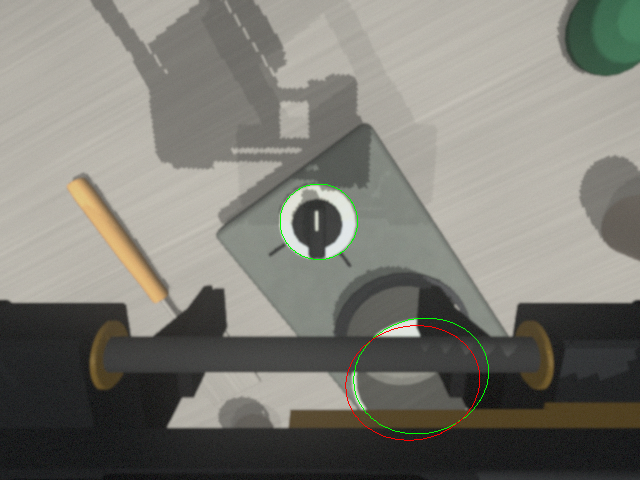

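The overlay matches the knob base exactly from the turned view, and the bar stands vertical in the image (x≈317, square to the finger line), so the wrist calibration is sound for the knob.

Call:
run_rows:
  deltas: [0, -0.001, 0.04, 0, 0, 0, 1, 0, -0.001, 0.08, 0, 0, 0, 1, 0, -0.001, 0.11, 0, 0, 0, 1, 0, -0.001, 0.128, 0, 0, 0, 1, 0, -0.001, 0.135, 0, 0, 0, 1, 0, -0.001, 0.135, 0, 0, 0, 0.6, 0, -0.001, 0.135, 0, 0, 0, 0.2, 0, -0.001, 0.135, 0, 0, 0, 0, 0, -0.001, 0.135, 0, 0, 0, 0, 0, -0.001, 0.135, 0, 0, 0, 0, 0, -0.001, 0.135, 0, 0, 0, 0, 0, -0.001, 0.135, 0, 0, 0, 0, 0, -0.001, 0.135, 0, 0, 0, 0]

```text
time_s: 3.7
position: [0.4876, 0.1841, 0.0631]
tcp_rot: [[-0.899, 0.438, 0.0], [0.438, 0.899, 0.0], [-0.0, 0.0, -1.0]]
force: [-0.9, -0.3, 0.0]
opening: 0.355
grasp_force: 0.0
```

Call:
run_rows:
  deltas: [0, 0, 0, 0, 0, 0, 0, 0, 0, 0, 0, 0, 0, 0, 0, 0, 0, 0, 0, 0, 0, 0, 0, 0, 0, 0, 0, 0, 0, 0, 0, 0, 0, -6, 0, 0, 0, 0, 0, 0, -12, 0, 0, 0, 0, 0, 0, -18, 0, 0, 0, 0, 0, 0, -24, 0, 0, 0, 0, 0, 0, -30, 0, 0, 0, 0, 0, 0, -34, 0, 0, 0, 0, 0, 0, -37, 0, 0, 0, 0, 0, 0, -37, 0, 0, 0, 0, 0, 0, -37, 0, 0, 0, 0, 0, 0, -37, 0]

```text
time_s: 5.1
position: [0.4859, 0.1808, 0.0629]
tcp_rot: [[-0.981, -0.193, -0.004], [-0.193, 0.981, -0.006], [0.005, -0.005, -1.0]]
force: [-1.7, -12.2, 3.8]
opening: 0.143
grasp_force: 30.0
```

```bash
python3 -c "
from rig import bot;s=bot.read_state();print(s['moment'],s['force'])"
```

```text
[-1.97345513  0.26910698 -0.04183418] [ -1.72545384 -12.15730637   3.83550615]
```

Call:
run_rows:
  deltas: [0, 0, 0, 0, 0, 0, 0.3, 0, 0, 0, 0, 0, 0, 0.6, 0, 0, 0, 0, 0, 0, 1, 0, 0, 0, 0, 0, 0, 1, 0, 0, -0.02, 0, 0, 0, 1, 0, 0, -0.06, 0, 0, 0, 1, 0, 0, -0.11, 0, 0, 0, 1, 0, 0, -0.15, 0, 0, 0, 1, 0, 0, -0.19, 0, 0, 0, 1, 0.02, 0, -0.21, 0, 0, 0, 1, 0.02, 0, -0.21, 0, 0, 0, 1, 0.02, 0, -0.21, 0, 0, 0, 1, 0.02, 0, -0.21, 0, 0, 0, 1]

```text
time_s: 6.4
position: [0.4675, 0.1804, 0.2717]
tcp_rot: [[-0.982, -0.191, -0.002], [-0.191, 0.982, -0.0], [0.002, 0.0, -1.0]]
force: [0.2, -0.4, -0.7]
opening: 0.999
grasp_force: 0.0
```

Run:
```python
from h import *
import cv2
im,K,C,R=cam("wrist");im=im[:,:,::-1].copy();np.savez("w4.npz",K=K,C=C,R=R)
u=px(K,C,R,[.487,.182,.08]).astype(int);print(u)
k=im[u[1]-60:u[1]+60,u[0]-80:u[0]+80];cv2.imwrite("pics/k4.png",cv2.resize(np.clip(k*1.5,0,255).astype(np.uint8),None,fx=5,fy=5,interpolation=cv2.INTER_CUBIC))
```

```text
[317 230]
```

View pics/k4.png

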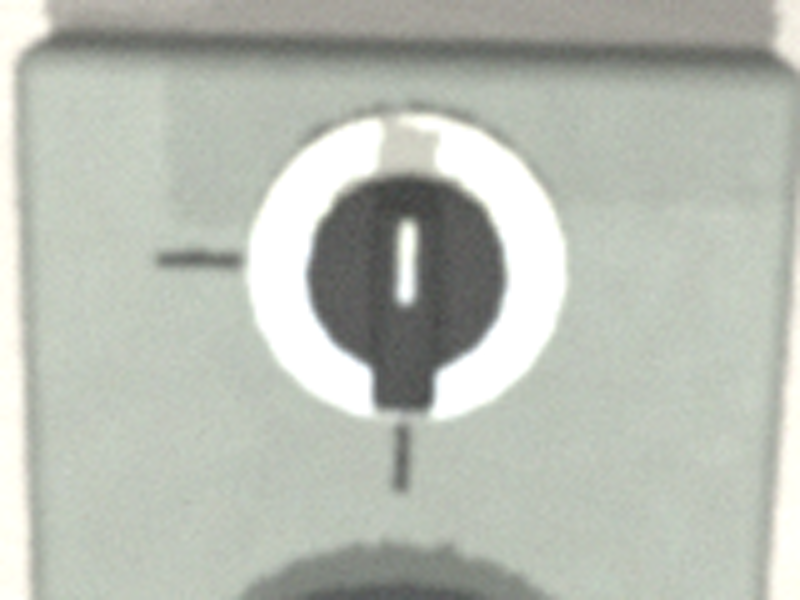

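The bar is in line with the tick (403,455): knob off. Now go over the lids, turning back.

Call:
run_rows:
  deltas: [0.002, -0.04, 0, 0, 0, 8, 1, 0.004, -0.08, 0, 0, 0, 16, 1, 0.006, -0.12, 0, 0, 0, 24, 1, 0.008, -0.16, 0, 0, 0, 32, 1, 0.01, -0.2, 0, 0, 0, 40, 1, 0.012, -0.24, 0, 0, 0, 48, 1, 0.014, -0.28, 0, 0, 0, 56, 1, 0.016, -0.32, 0, 0, 0, 64, 1, 0.018, -0.36, 0, 0, 0, 72, 1, 0.02, -0.406, 0, 0, 0, 80, 1, 0.02, -0.406, 0, 0, 0, 88, 1, 0.02, -0.406, 0, 0, 0, 96, 1, 0.02, -0.406, 0, 0, 0, 101, 1, 0.02, -0.406, 0, 0, 0, 101, 1, 0.02, -0.406, 0, 0, 0, 101, 1, 0.02, -0.406, 0, 0, 0, 101, 1]

```text
time_s: 8.05
position: [0.5257, -0.2219, 0.2723]
tcp_rot: [[-0.001, 1.0, -0.001], [1.0, 0.001, 0.001], [0.001, -0.001, -1.0]]
force: [-0.0, -0.6, -0.0]
opening: 1.001
grasp_force: 0.0
```

Run:
```python
from h import *
import cv2
np.set_printoptions(precision=4,suppress=True)
d=np.load("w4.npz");print("knob",at(d["K"],d["C"],d["R"],(317.6,223.6),.05))
im,K,C,R=cam("wrist");im=im[:,:,::-1].copy();np.savez("w5.npz",K=K,C=C,R=R)
cv2.imwrite("pics/w5.png",im);print(C,px(K,C,R,[.525,-.222,.096]))
```

```text
knob [0.4875 0.1822 0.05  ]
[ 0.5254 -0.1417  0.4595] [321.1654 216.0397]
```

View pics/w5.png

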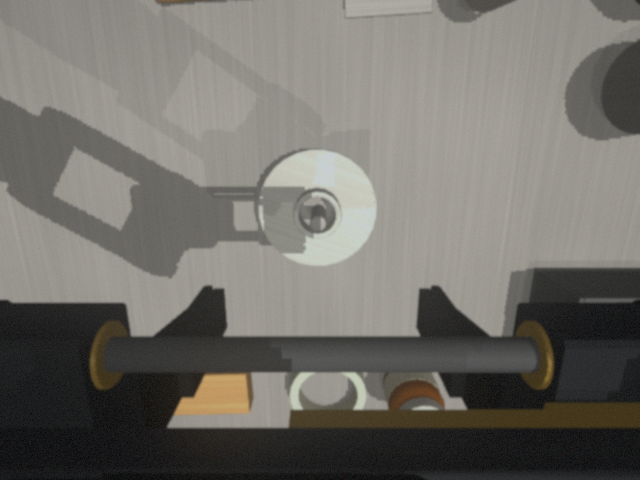

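Run:
```python
from h import *
import cv2
np.set_printoptions(precision=4,suppress=True)
d=np.load("w5.npz");K,C,R=d["K"],d["C"],d["R"];i=cv2.imread("pics/w5.png")
print("disc",at(K,C,R,(317,208),.038),"diam",at(K,C,R,(377,208),.038)-at(K,C,R,(257,208),.038),"collar",at(K,C,R,(316.5,211),.066),"stem",at(K,C,R,(318.5,219),.096))
k=cv2.resize(i[170:260,260:380],None,fx=5,fy=5,interpolation=cv2.INTER_CUBIC);cv2.imwrite("pics/k5.png",np.clip(k*1.,0,255).astype(np.uint8))
```

```text
disc [ 0.5204 -0.2258  0.038 ] diam [0.1311 0.0001 0.    ] collar [ 0.5202 -0.2234  0.066 ] stem [ 0.5225 -0.2249  0.096 ]
```

View pics/k5.png

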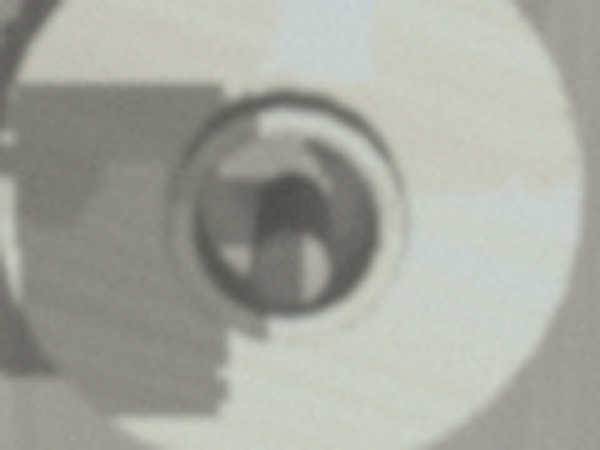

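Stem top is at crop ~(288,265) → image (317.6,223); disc diameter reads 131 mm (130 expected). Stem ≈ (0.5215, −0.2275). Descend with fingertips 6 mm above the collar and close.

Call:
run_rows:
  deltas: [-0.005, -0.004, 0.04, 0, 0, 0, 1, -0.006, -0.004, 0.08, 0, 0, 0, 1, -0.006, -0.004, 0.12, 0, 0, 0, 1, -0.006, -0.004, 0.16, 0, 0, 0, 1, -0.006, -0.004, 0.185, 0, 0, 0, 1, -0.006, -0.004, 0.2, 0, 0, 0, 1, -0.006, -0.004, 0.2, 0, 0, 0, 1, -0.006, -0.004, 0.2, 0, 0, 0, 0.6, -0.006, -0.004, 0.2, 0, 0, 0, 0.5]

```text
time_s: 9.0
position: [0.5227, -0.2286, 0.0743]
tcp_rot: [[-0.0, 1.0, 0.002], [1.0, 0.0, -0.002], [-0.002, 0.002, -1.0]]
force: [-1.2, 0.5, 0.3]
opening: 0.894
grasp_force: 0.0
```

Run:
```python
from h import *
import cv2
o=[]
for n,p in(("scene",(.5215,-.228,.09)),("side",(.5215,-.228,.09))):
    im,K,C,R=cam(n);u=px(K,C,R,p).astype(int)
    o.append(cv2.resize(im[u[1]-50:u[1]+50,u[0]-50:u[0]+50,::-1],None,fx=4,fy=4,interpolation=cv2.INTER_CUBIC))
cv2.imwrite("pics/s6.png",np.hstack(o))
```

```text
(no output)
```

View pics/s6.png

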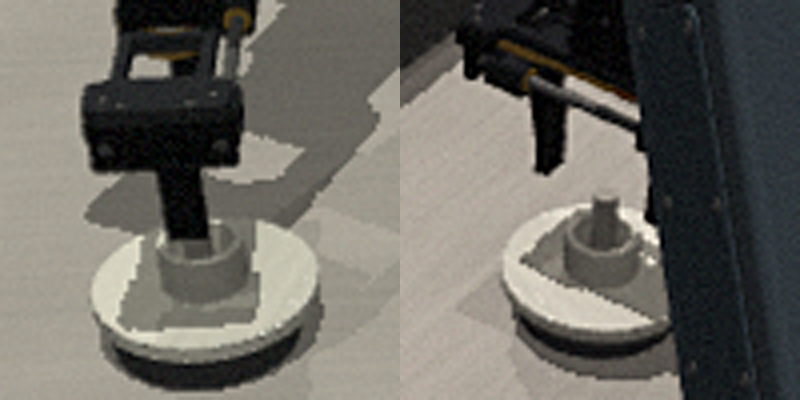

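Finger (scene crop x≈187) seems left of the stem axis; I check by projecting, against the first scene picture where the stem is unobstructed.

Run:
```python
from h import *
import cv2
np.set_printoptions(precision=4,suppress=True,linewidth=200)
_,K,C,R=cam("scene")
u=px(K,C,R,(.5215,-.228,.09)).astype(int)
print("crop origin",u-50,"finger tip seen",u-50+np.array([187,240])/4)
for p in ((.566,-.2286,.074),(.5215,-.2275,.096),(.5215,-.2275,.066),(.5215,-.2275,.035)):print(p,px(K,C,R,p))
i=cv2.imread("pics/scene0.png",0)
for r in range(234,268,2): print(r,i[r,172:238:1].tolist())
```

```text
crop origin [153 188] finger tip seen [199.75 248.  ]
(0.566, -0.2286, 0.074) [202.1543 255.6614]
(0.5215, -0.2275, 0.096) [203.1129 236.1465]
(0.5215, -0.2275, 0.066) [204.6287 247.1733]
(0.5215, -0.2275, 0.035) [206.1546 258.2738]
234 [161, 159, 159, 162, 158, 160, 159, 159, 160, 159, 156, 159, 158, 161, 161, 160, 162, 163, 161, 161, 159, 162, 159, 159, 161, 160, 157, 158, 161, 158, 156, 161, 161, 163, 158, 158, 159, 160, 159, 158, 159, 156, 160, 158, 159, 160, 158, 159, 160, 158, 164, 158, 161, 161, 159, 162, 162, 164, 161, 162, 164, 164, 161, 162, 164, 164]
236 [161, 160, 158, 160, 158, 157, 161, 161, 159, 160, 160, 163, 162, 163, 164, 161, 158, 161, 160, 165, 160, 163, 160, 158, 163, 158, 160, 164, 161, 158, 162, 163, 155, 157, 162, 159, 160, 158, 162, 161, 158, 157, 161, 158, 163, 162, 160, 160, 161, 160, 162, 159, 161, 161, 161, 160, 164, 160, 164, 164, 166, 162, 161, 164, 165, 164]
238 [161, 159, 157, 156, 160, 162, 157, 161, 158, 157, 160, 160, 159, 163, 160, 158, 161, 160, 158, 161, 158, 160, 164, 164, 163, 122, 147, 165, 164, 167, 152, 93, 103, 158, 163, 160, 163, 163, 159
[... 4048 characters left out ...]
, 146, 86, 77, 139, 158, 158, 155, 162]
264 [156, 153, 155, 152, 178, 205, 207, 205, 209, 205, 206, 209, 209, 202, 203, 204, 205, 203, 205, 207, 206, 206, 210, 204, 206, 213, 217, 220, 214, 215, 211, 212, 215, 214, 212, 210, 208, 206, 206, 209, 206, 208, 206, 211, 206, 205, 206, 212, 213, 215, 213, 203, 209, 209, 210, 211, 178, 110, 90, 87, 86, 82, 140, 158, 155, 160]
266 [157, 158, 157, 158, 114, 149, 206, 211, 209, 206, 213, 205, 203, 202, 204, 202, 203, 209, 208, 211, 209, 208, 208, 208, 208, 213, 209, 211, 205, 206, 206, 208, 208, 210, 210, 206, 203, 207, 206, 207, 206, 208, 207, 206, 211, 207, 210, 216, 212, 210, 207, 211, 210, 212, 179, 135, 102, 94, 89, 88, 83, 78, 140, 146, 160, 163]
```

Finger and stem are both ~2.4 px left of prediction in the scene view: the camera has the bias, and finger and stem agree. Close on the stem.

Call:
run_rows:
  deltas: [0, 0, 0, 0, 0, 0, 0.3, 0, 0, 0, 0, 0, 0, 0, 0, 0, 0, 0, 0, 0, 0, 0, 0, 0, 0, 0, 0, 0, 0, 0, 0, 0, 0, 0, 0, 0, 0, 0, 0, 0, 0, 0, 0, 0, 0, 0, 0, 0, 0, 0, 0, 0, 0, 0, 0, 0, 0, 0, 0, 0, 0, 0, 0, 0, 0, 0, 0, 0, 0, 0, 0, 0, 0, 0, 0, 0, 0, 0, 0, 0, 0, 0, 0, 0, 0, 0, 0, 0, 0, 0, 0]

```text
time_s: 10.45
position: [0.5218, -0.228, 0.0731]
tcp_rot: [[-0.0, 1.0, 0.0], [1.0, 0.0, -0.0], [-0.0, 0.0, -1.0]]
force: [1.0, 0.4, -0.7]
opening: 0.007
grasp_force: 0.0
```

The fingers shut on nothing. My picture budget is used up, so I look numerically with a coarse character map of both fixed views.

Run:
```python
from h import *
import cv2
for n in("scene","side"):
    im,K,C,R=cam(n);g=im.mean(2);u=px(K,C,R,bot.read_state()['position']);print(n,"TCP px",u.round(1),"pred stem top",px(K,C,R,(.5215,-.2275,.096)).round(1))
    c=u.astype(int)
    for r in range(c[1]-34,c[1]+24,1 if n=="side" else 1):
        print(r,"".join("#" if v<50 else "+" if v<130 else "." if v<180 else " " for v in g[r,c[0]-28:c[0]+32]))
    print("col0",c[0]-28)
```

```text
scene TCP px [204.  244.7] pred stem top [203.1 236.1]
210 ####################################++#+++++++++++++++++++++
211 ##############################+#####++#+++++++++++++++++++++
212 #############################++#####+##+++++++++++++++++++++
213 ##+++###################++#############+++++++++++++++++++++
214 #######++###############++#############+++++++++++++++++++++
215 ######++############################++++++++++++++++++++++++
216 ####################################++++++++++++++++++++++++
217 ####################################++++++++++++++++++++++++
218 ####################################++++++++++++++++++++++++
219 ####################################++++++++++++++++++++++++
220 ####################################++++++++++++++++++++++++
221 ####################################+...++++++++++++++++++++
222 ####################################+.....+.++++++++++++++++
223 ####################################+.........++++++++++++++
224 #####################################.............++++++++++
225 #####################################................+++++++
226 #
[... 5866 characters left out ...]
+++++++++++++++++++++++++################
217 ....               +++++++++++++++++++++++++################
218 ...+.               .++++++++++++++++++++++++###############
219 ...++                 .++++++++++++++++++++++###############
220 ....+.                   ++++++++++++++++++++###############
221 ....++.                  ++++++++++++++++++++###############
222 .....++.                 .+++++++++++++++++++###############
223 .....+++                   .+++++++++++++++++###############
224 ......+++.                   .+++++++++++++++###############
225 ......++++.                     ++++++++++++++##############
226 ......++++++.                    .++  ++++++++##############
col0 353
```

Both views show the shut fingertips right at the stem's top (scene row 238 where the stem begins), i.e. the real tips are about 20 mm behind the reported TCP. Open, go 20 mm lower, close again.

Call:
run_rows:
  deltas: [0, 0, 0, 0, 0, 0, 1, 0, 0, 0, 0, 0, 0, 1, 0, 0, 0, 0, 0, 0, 1, 0, 0, 0, 0, 0, 0, 1, 0, 0, 0, 0, 0, 0, 1, 0, 0, 0, 0, 0, 0, 1, 0, 0, 0.008, 0, 0, 0, 1, 0, 0, 0.014, 0, 0, 0, 1, 0, 0, 0.018, 0, 0, 0, 1, 0, 0, 0.018, 0, 0, 0, 1, 0, 0, 0.018, 0, 0, 0, 0.5, 0, 0, 0.018, 0, 0, 0, 0, 0, 0, 0.018, 0, 0, 0, 0, 0, 0, 0.018, 0, 0, 0, 0, 0, 0, 0.018, 0, 0, 0, 0, 0, 0, 0.018, 0, 0, 0, 0, 0, 0, 0.018, 0, 0, 0, 0, 0, 0, 0.018, 0, 0, 0, 0, 0, 0, 0.018, 0, 0, 0, 0, 0, 0, 0.018, 0, 0, 0, 0]

```text
time_s: 12.55
position: [0.5218, -0.2281, 0.055]
tcp_rot: [[0.0, 1.0, 0.0], [1.0, -0.0, -0.0], [-0.0, 0.0, -1.0]]
force: [-0.7, 0.9, 0.0]
opening: 0.169
grasp_force: 30.0
```

Gripped (opening 0.169 ≈ 16 mm stem). Lift.

Call:
run_rows:
  deltas: [0, 0, -0.005, 0, 0, 0, 0, 0, 0, -0.015, 0, 0, 0, 0, 0, 0, -0.03, 0, 0, 0, 0, 0, 0, -0.05, 0, 0, 0, 0, 0, 0, -0.075, 0, 0, 0, 0, 0, 0, -0.1, 0, 0, 0, 0, 0, 0, -0.125, 0, 0, 0, 0, 0, 0, -0.145, 0, 0, 0, 0, 0, 0, -0.155, 0, 0, 0, 0, 0, 0, -0.16, 0, 0, 0, 0, 0, 0, -0.16, 0, 0, 0, 0, 0, 0, -0.16, 0, 0, 0, 0, 0, 0, -0.16, 0, 0, 0, 0]

```text
time_s: 13.85
position: [0.521, -0.2276, 0.2138]
tcp_rot: [[0.0, 1.0, -0.002], [1.0, -0.0, 0.002], [0.002, -0.002, -1.0]]
force: [-0.3, 0.3, -1.8]
opening: 0.171
grasp_force: 30.0
```

Run:
```python
from h import *
import cv2
s=bot.read_state();print(s['force'],s['moment'],s['qvel'].max() if hasattr(s['qvel'],'max') else s['qvel'])
im,K,C,R=cam("scene");g=im.mean(2);c=px(K,C,R,s['position']).astype(int)
for r in range(c[1]-16,c[1]+36,2):print(r,"".join("#" if v<50 else "+" if v<130 else "." if v<180 else " " for v in g[r,c[0]-32:c[0]+32]))
print("col0",c[0]-32,"TCP",c)
```

```text
[-0.2539197   0.25370775 -1.79214951] [ 0.01061494  0.01301269 -0.00109946] 0.05918302519214154
173 .......................+############............................
175 .......................+############+...........................
177 .......................+###########+............................
179 ........................+##########.............................
181 ........................+##########+++..........................
183 ......................+++##########++++++++.....................
185 ....................+++++++++++++++++++++++++++++   ...........+
187 ................++++++++++++++++++++++++++++++.          ....+++
189 ...........     .+++.  .+++++++++++.++++++++++              ...+
191 ........        .+++++++..     ...++++++++++++++             .++
193 .....        .++++++++++++++++++++++++++++++++++              ++
195 ...         .+++++.+++++++++++++++++++++++++++++             
[... 292 characters left out ...]
  .+++++++...++++++++++.++++.+.+.+.++.         ..+++++++
207 ...+..    .+++++++.+.++++++++++++.++.+++++++++     ..+++++++++++
209 ....+++. .++.+++++++.+++.+++++..+++++          .+.+++++++.++++++
211 ......++++++.                         . ..+.+++++++++...........
213 .........+++++++++++...+....+..+...+++++++++++++.+..............
215 ...............+++++++++++++++++++++++++++.+....................
217 ..........................+++++++++++++.........................
219 ........................+++++++++++++..........................+
221 .....................+++++++++++++++........................++++
223 ..................++++++++++++++++++++++++.................+++++
col0 164 TCP [196 189]
```

Call:
run_rows:
  deltas: [0.012, 0.003, 0, 0, 0, 0, 0, 0.035, 0.009, 0, 0, 0, 0, 0, 0.07, 0.017, 0, 0, 0, 0, 0, 0.105, 0.026, 0, 0, 0, 0, 0, 0.14, 0.034, 0, 0, 0, 0, 0, 0.175, 0.043, 0, 0, 0, 0, 0, 0.21, 0.051, 0, 0, 0, 0, 0, 0.245, 0.06, 0, 0, 0, 0, 0, 0.28, 0.068, 0, 0, 0, 0, 0, 0.315, 0.077, 0, 0, 0, 0, 0, 0.35, 0.086, 0, 0, 0, 0, 0, 0.385, 0.094, 0, 0, 0, 0, 0, 0.41, 0.1, 0, 0, 0, 0, 0, 0.425, 0.104, 0, 0, 0, 0, 0, 0.432, 0.105, 0, 0, 0, 0, 0, 0.432, 0.105, 0, 0, 0, 0, 0, 0.432, 0.105, 0, 0, 0, 0, 0, 0.432, 0.105, 0, 0, 0, 0, 0]

```text
time_s: 15.7
position: [0.6266, 0.2026, 0.2151]
tcp_rot: [[0.002, 1.0, -0.0], [1.0, -0.002, -0.001], [-0.001, -0.0, -1.0]]
force: [-0.1, -0.1, -3.3]
opening: 0.171
grasp_force: 30.0
```

Run:
```python
from h import *
s=bot.read_state();print(s['force'],s['moment'],s['position'])
def circ(K,C,R,c,r,z): return np.array([px(K,C,R,[c[0]+r*np.cos(t),c[1]+r*np.sin(t),z]) for t in np.linspace(0,6.283,80)])
for n in("scene","side"):
    im,K,C,R=cam(n);g=im.mean(2);p=s['position']
    e=circ(K,C,R,(p[0],p[1]),.065,p[2]-.025+.008);f=circ(K,C,R,(.6265,.2045),.054,.114)
    print(n,"cover pred x",e[:,0].min(),e[:,0].max(),"y",e[:,1].min(),e[:,1].max(),"rim pred x",f[:,0].min(),f[:,0].max(),"y",f[:,1].min(),f[:,1].max())
    c=e.mean(0).astype(int)
    for r in range(c[1]-24,c[1]+60,3):print(r,"".join("#" if v<50 else "+" if v<130 else "." if v<180 else " " for v in g[r,c[0]-44:c[0]+44]))
    print("col0",c[0]-44)
```

```text
[-0.06742524 -0.1143264  -3.26919334] [-0.00250443  0.01275706 -0.01478797] [0.62658987 0.20256186 0.21506041]
scene cover pred x 374.3153276009482 438.82379433627216 y 196.44925031317229 229.59287031924435 rim pred x 378.3607290175986 429.8448079131326 y 232.27947742970892 261.2120417088965
188 ......................................+#++############..................................
191 ......................................+#+############+..................................
194 ........................................+############...................................
197 +................................++++++++############...................................
200 ++.....................++++++++++++++++++++++++++++++++.  ..............................
203 +++.............    ..+..+++++++++++++++++++++++++++++++         .......................
206 +++++........      .++.+++++++++++++++..   ..      .++++       
[... 4082 characters left out ...]
+++.     +.......++++++++++..........+.+
277                     .++.++.  ++++++....+.+++.     ..+.+.....+.....++++++++##++++++++++..
280                  .+++...+++++. +.+.+.+++.      .+............+++++++++++++####++++++++++
283                .....++++++++++++++++++......++........+++++++++++++++++++++####+++++++++
286             .+...++++++++++++++++++++++++++++++++++++++++++++++++++++++++++#####++++++++
289          .++++++++++++++++++++++++++++++++++++++++++++++++++++++++++++++++######++++++++
292       .....+++++++++.++++++++++++++++++++++++++++++++++++++++++++++++++++######+++++++++
295    .............+++++++++++++++++++++++++++++++++++++++++++++++++++++++#######++++++++++
col0 185
```

Cover and pot show the same camera offset in both views, so they are aligned. Lower, slowing near the rim.

Call:
run_rows:
  deltas: [0, 0, 0.015, 0, 0, 0, 0, 0, 0, 0.035, 0, 0, 0, 0, 0, 0, 0.05, 0, 0, 0, 0, 0, 0, 0.056, 0, 0, 0, 0, 0, 0, 0.06, 0, 0, 0, 0, 0, 0, 0.063, 0, 0, 0, 0, 0, 0, 0.066, 0, 0, 0, 0, 0, 0, 0.068, 0, 0, 0, 0, 0, 0, 0.07, 0, 0, 0, 0, 0, 0, 0.07, 0, 0, 0, 0, 0, 0, 0.07, 0, 0, 0, 0]

```text
time_s: 16.9
position: [0.6268, 0.204, 0.1452]
tcp_rot: [[-0.0, 1.0, 0.0], [1.0, 0.0, 0.0], [0.0, 0.0, -1.0]]
force: [0.1, -1.0, -2.2]
opening: 0.172
grasp_force: 30.0
```

Call:
run_rows:
  deltas: [0, 0, 0.001, 0, 0, 0, 0, 0, 0, 0.002, 0, 0, 0, 0, 0, 0, 0.003, 0, 0, 0, 0, 0, 0, 0.003, 0, 0, 0, 0, 0, 0, 0.003, 0, 0, 0, 0]

```text
time_s: 17.4
position: [0.6267, 0.204, 0.142]
tcp_rot: [[0.0, 1.0, -0.0], [1.0, -0.0, 0.0], [0.0, -0.0, -1.0]]
force: [-0.1, -0.6, -1.4]
opening: 0.173
grasp_force: 30.0
```

Call:
run_rows:
  deltas: [0, 0, 0.001, 0, 0, 0, 0, 0, 0, 0.002, 0, 0, 0, 0, 0, 0, 0.002, 0, 0, 0, 0, 0, 0, 0.002, 0, 0, 0, 0]

```text
time_s: 17.8
position: [0.6267, 0.204, 0.14]
tcp_rot: [[-0.0, 1.0, -0.0], [1.0, 0.0, -0.0], [-0.0, -0.0, -1.0]]
force: [-0.2, -0.5, -2.9]
opening: 0.172
grasp_force: 30.0
```

Call:
run_rows:
  deltas: [0, 0, 0.001, 0, 0, 0, 0, 0, 0, 0.002, 0, 0, 0, 0, 0, 0, 0.002, 0, 0, 0, 0, 0, 0, 0.002, 0, 0, 0, 0]

```text
time_s: 18.2
position: [0.6269, 0.204, 0.139]
tcp_rot: [[-0.0, 1.0, 0.001], [1.0, 0.0, 0.0], [0.0, 0.001, -1.0]]
force: [-1.8, -0.2, 5.9]
opening: 0.175
grasp_force: 30.0
```

Contact at the predicted height (z 0.139): seated. Release, then lower onto the collar (keeping the gripper's body above the stem top), watching force.

Call:
run_rows:
  deltas: [0, 0, 0, 0, 0, 0, 0.25, 0, 0, 0, 0, 0, 0, 0.5, 0, 0, 0, 0, 0, 0, 1, 0, 0, 0, 0, 0, 0, 1, 0, 0, 0, 0, 0, 0, 1, 0, 0, 0, 0, 0, 0, 1, 0, 0, 0, 0, 0, 0, 1, 0, 0, 0, 0, 0, 0, 1, 0, 0, 0, 0, 0, 0, 1, 0, 0, 0, 0, 0, 0, 1]

```text
time_s: 19.2
position: [0.6267, 0.204, 0.1381]
tcp_rot: [[-0.0, 1.0, 0.0], [1.0, 0.0, 0.0], [0.0, 0.0, -1.0]]
force: [0.2, -0.2, 0.2]
opening: 0.949
grasp_force: 0.0
```

Call:
run_rows:
  deltas: [0, 0, 0.005, 0, 0, 0, 1, 0, 0, 0.01, 0, 0, 0, 1, 0, 0, 0.015, 0, 0, 0, 1, 0, 0, 0.018, 0, 0, 0, 1, 0, 0, 0.02, 0, 0, 0, 1, 0, 0, 0.02, 0, 0, 0, 1, 0, 0, 0.02, 0, 0, 0, 1]

```text
time_s: 19.9
position: [0.6268, 0.204, 0.1181]
tcp_rot: [[-0.0, 1.0, 0.0], [1.0, 0.0, 0.0], [0.0, 0.0, -1.0]]
force: [0.8, 0.4, -0.2]
opening: 1.002
grasp_force: 0.0
```

Call:
run_rows:
  deltas: [0, 0, 0, 0, 0, 0, 0.7, 0, 0, 0, 0, 0, 0, 0.6, 0, 0, 0, 0, 0, 0, 0.5, 0, 0, 0, 0, 0, 0, 0.4, 0, 0, 0, 0, 0, 0, 0, 0, 0, 0, 0, 0, 0, 0, 0, 0, 0, 0, 0, 0, 0, 0, 0, 0, 0, 0, 0, 0, 0, 0, 0, 0, 0, 0, 0, 0, 0, 0, 0, 0, 0, 0, 0, 0, 0, 0, 0, 0, 0]

```text
time_s: 21.0
position: [0.6266, 0.204, 0.1181]
tcp_rot: [[0.0, 1.0, -0.0], [1.0, -0.0, -0.0], [-0.0, -0.0, -1.0]]
force: [-0.9, -0.2, 1.0]
opening: 0.556
grasp_force: 30.0
```

Collar gripped (0.556 ≈ 50 mm). Lift straight up by 98 mm.

Call:
run_rows:
  deltas: [0, 0, -0.002, 0, 0, 0, 0, 0, 0, -0.005, 0, 0, 0, 0, 0, 0, -0.01, 0, 0, 0, 0, 0, 0, -0.02, 0, 0, 0, 0, 0, 0, -0.035, 0, 0, 0, 0, 0, 0, -0.05, 0, 0, 0, 0, 0, 0, -0.065, 0, 0, 0, 0, 0, 0, -0.08, 0, 0, 0, 0, 0, 0, -0.09, 0, 0, 0, 0, 0, 0, -0.096, 0, 0, 0, 0, 0, 0, -0.098, 0, 0, 0, 0, 0, 0, -0.098, 0, 0, 0, 0, 0, 0, -0.098, 0, 0, 0, 0, 0, 0, -0.098, 0, 0, 0, 0, 0, 0, -0.098, 0, 0, 0, 0]

```text
time_s: 22.5
position: [0.6264, 0.2039, 0.2154]
tcp_rot: [[-0.0, 1.0, -0.001], [1.0, 0.0, -0.0], [-0.0, -0.001, -1.0]]
force: [0.3, 0.8, -1.9]
opening: 0.553
grasp_force: 30.0
```

Run:
```python
from h import *
s=bot.read_state();print(s['force'],s['moment'])
for n in("scene","side"):
    im,K,C,R=cam(n);g=im.mean(2)
    print(n,"cover",px(K,C,R,(.6266,.204,.217)).round(),"stemtop",px(K,C,R,(.6266,.204,.18)).round(),"flange edges",[px(K,C,R,(.6266+a*.056,.204+b*.056,.119)).round().tolist() for a,b in((1,0),(0,1),(-1,0),(0,-1))])
    c=px(K,C,R,(.6266,.204,.16)).astype(int)
    for r in range(c[1]-44,c[1]+50,3):print(r,"".join("#" if v<50 else "+" if v<130 else "." if v<180 else " " for v in g[r,c[0]-44:c[0]+44]))
    print("col0",c[0]-44)
```

```text
[ 0.34913002  0.80861297 -1.88226751] [ 0.02761334 -0.04420874 -0.05063887]
scene cover [408. 204.] stemtop [406. 220.] flange edges [[410.0, 260.0], [430.0, 243.0], [399.0, 230.0], [378.0, 246.0]]
183 ......................................+#######################################+++.......
186 ......................................+#++++++############+.............................
189 ...............................+++++++++++++++############..............................
192 .........................++++++++++ .++++++++############+.    .........................
195 ++...............     ...++++++++++++++++++++############++.         ...................
198 +++............         .++.+++++++++++++++++############+.              ...............
201 ++++..........           .+++.+++++++++++++++###########++                  ............
204 +++++........           .+++++++.+++++++++++++++++++++++++++++         
[... 4664 characters left out ...]
+++++++++++++++++++++++++####+++++++++++
282                .+.....+++++++++..+++++++++++++++++++++++++++++++++++++++++####++++++++++
285             .+...+++++++++++++++++++++++++++++++++++++++++++++++++++++++++#####+++++++++
288          .+..++++++++++++++++++++++++++++++++++++++++++++++++++++++++++++######+++++++++
291       ....+++++++++++++++++++++++++++++++++++++++++++++++++++++++++++++++#####++++++++++
294    .........+++++++++++++++++++++++++++++++++++++++++++++++++++++++++++#######++++++++++
297 .+...+...............+++++++++++++++++++++++++++++++++++++++++++++++#######+++++++++++++
300 +++...................++#++++++++.. .+++++++++++++++++++++++++++#########+++++++++++++++
col0 186
```

Both views show the cover level in the fingers, clear of the stem, and the flange seated on the rim.

```bash
python3 -c "
from rig import bot
print(bot.hand_in())"
```

```text
the job is handed in; nothing more can be done
None
```

I handed the job in at about 22.6 s of the 61 s: the knob is off, the inner lid is seated on the pot, and the cover is held level about 10 cm above it. The hand-in gave no verdict, and I checked this final state only by force readings and camera pixels.

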